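# Unlock the glue clamp and hold it at four clicks

## Robot

A 7-joint arm with a two-finger parallel gripper is mounted at the origin on a cart in front of the work surface, level with it; the furniture and walls round the work are solid. World frame = base frame: x ahead of the robot, y to its left, z up, the work surface at z = 0. Lengths are in m, angles in rad, forces in N, time in s.
With the tool pointing down it reaches from about 0.425 to 0.925 m from the base axis. Payload 6.8 kg.
Tool frame: the origin (TCP) lies midway between the tips of the shut fingers; the grasp point (between the pads) lies 19 mm behind it; x points along the fingers, y is the direction in which the jaws open and shut, and the axes are right-handed (so a half turn about x gives the same grasp; the last joint's range is limited). The gripper opens to 85 mm and grips with 20 to 120 N. Pads are 22 mm wide; open, the fingers measure 114 mm over their backs; the gripper's body (76 mm by 85 mm) begins 54 mm behind the grasp point. The pads swing forward as they close: fully open they stand 13 mm farther back than shut.
Start: joints at [1.216, 0.477, 0.022, 1.555, -0.011, 1.109, -0.083], TCP at [0.165, -0.655, 0.231] pointing down, gripper open.
Joint ranges: [-2.96, 2.96], [-0.34, 2.1], [-1.41, 1.46], [0.24, 2.44], [-1.37, 4.51], [0.17, 1.92], [-2.96, 2.96]. Speed limits (rad/s): [2.39, 2.39, 3.14, 3.14, 3.14, 3.14, 3.14].

## Interface

Orientations are given as a rotation vector (axis times angle).
In Python, from bench import r, viewer, nets gives the robot as it stands.
- The arm moves only by the shell command python3 -m pendant 'ROWS' [FORCE]. ROWS is JSON, one flat list of numbers, 5 for each row, row after row: the finger opening in mm, from 0 to 85.4, then the shift along the tool's x, y, z in mm, then the turn about the tool's x in rad. A call has 1 to 20 rows; each row shifts and turns the commanded pose from where the row before left it, along the tool's axes as they then stand; what a row does not reach is not made up. A row lasts 1/8 s, in which the tool goes at most 62.5 mm and 10.7 degrees, less where a joint would pass 70% of its speed; a pose out of reach is approached as far as the arm can. A call with a gripper value outside its range is refused whole. The fingers move at their own pace and stop on an object; FORCE is the grip in N (left out, the last holds). Time passes only in rows, so rows that do not move let the fingers close. It gives the time, the measured TCP pose, the force and the opening at its end, in the units of the state.
- r.get_obs(): the state, without advancing time (a new reading comes with each control period).
- viewer.grab_frame(name): name is "side" or "top"; returns (picture, depth): 400x640x3 uint8, red, green, blue; 400x640 float32, m along the optical axis (not along the pixel's ray), 0 where there is no reading.
- viewer.calibration(name): a dict with "mtx" (3x3 intrinsics, pixels), "distortion" ([k1, k2, p1, p2, k3] as OpenCV has them; the pictures are not rectified), "world_to_cam" (4x4, takes a point from world to camera coordinates). Camera axes: x right, y up, looking along -z (the intrinsics and any distortion apply to the point x, -y, -z); pixel columns grow to the right and rows downward; lengths in m; the calibration is good to about 2 mm. A picture is of the moment at which its call begins. calibration takes no time and is no camera call.
- r.hand_in(): hands the job in, once; it reports no verdict.
Trained networks look in the newest picture that a camera, given by its name, has taken for a name from the list of things; names that differ only in an ending like _2 or _b are one class to them, and where a whole thing is asked for, a point or a joint stands for the part that bears it (a point fixed in the world has none). Each returns a list of dicts, best first, with "score" (0 to 1); they miss things now and then, are a little off and sometimes report something else, mostly with a low value. They report only what shows in the picture. A call takes as long as a camera call.
- nets.look_for(name, camera): "location" ([x, y, z] in m, in world coordinates, good to about 4 mm: the middle of the surface that is visible of it).
- nets.silhouettes(name, camera): "mask" (400x640 bool, what is visible of it).
The state is a dict: "clock": time; "joints": joint angles; "qvel": joint speeds; "tau": joint torques, N m; "tcp_pos": TCP position; "orientation": TCP orientation; "contact_force": force on the tool from outside, world axes, zero at the start; "moment": the same for the moment, N m; "grip_width": finger opening in m.
Only numpy, scipy, OpenCV 4.12 (cv2) and the standard library are available. Lean on these libraries where they do the work, as an engineer would, in place of code of your own. Each camera call takes 0.05 s, during which the arm holds its last target. There are 200 camera calls.

## Task

Take the square key from its wooden stand, push it fully into the lock of the glue clamp and turn it anticlockwise until it stops; leave it in there. Then swing the lever by its knob anticlockwise exactly four clicks, never on to the fifth, so that the clamp presses the wood block against its fence. The lever springs back when let go, so finish while still holding it at the fourth click, and leave the other things on the bench alone.

Things in the scene. Friction and masses are not known exactly. Their poses are not given: they have to be found in the camera images.
- clamp: Glue clamp screwed to the worktop. Origin on the worktop under the lever's upright pivot; x from the pivot to the fence, z up. Aluminium plate x -55..170, y -95..85 mm, 12 high; fence at x 147..167, 46 high; toothed wheel round the pivot, 96 across, top at 28. Only knob, key and wood block (top at 57) rise over 48 mm.
- lever: Flat steel lever (16 mm wide, top 40 mm above the worktop) turning with the toothed wheel; origin on the worktop under the pivot, axes parallel to the clamp's at rest. On its end an upright round black knob, up to 24 mm across, from 40 to 90 mm above the worktop, its axis 120 mm from the pivot. Always starts at rest, the knob at clamp x -105, y +58 mm.
- knob_mid (a point): Middle of the knob on its axis, 67 mm above the worktop: the height to grip or push. A spring pulls the lever back at every angle; the pawl on the wheel's teeth clicks but does not hold it. The push needed at the knob is 7 to 11 N just past a notch, falls steadily to 3 to 7 N just before the next, and jumps by 2 to 4 N as the pawl seats in that notch: the click.
- lever_angle (a joint): Angle of the lever about the pivot, rad, growing anticlockwise from above. 0 = at rest on its stop. One click is 12 degrees (0.2094 rad, 25 mm at the knob): the notches are at 0.209, 0.419, 0.628 and, the fourth, 0.838; at each of these it clicks. End stop at 1.257. The lock's tongue blocks the lever near 0 until the lock is turned.
- lock (a joint): Angle of the lock, rad, growing anticlockwise seen from above. 0 = locked (its tongue stands against a lug on the wheel), 1.3 = fully open, at its stop. Turns stiffly (0.06 N m) and stays where it is left.
- socket (a point): Centre of the mouth of the lock's upright square socket (11.5 mm wide, 26 deep, 2 mm chamfer, in a 28 mm square brass block), 44 mm above the worktop, at clamp x +16, y -69 mm. Its sides run along the point's x and y; x points along the steel tongue (54 mm from axis to end, 30..40 mm high), at 135 degrees to the clamp's x when locked. Turns with the lock.
- socket_floor (a point): Centre of the socket's floor, 26 mm below its mouth.
- key: Loose steel key, 50 to 100 g, standing in its stand. Origin at the centre of the shank's foot, z up. Shank 10 mm square, 34 long, sides along key x and y; collar 20 mm across at 34..38; flat handle 14 mm thick (x), 46 wide (y), 38..68 mm above the foot. Fits the socket in any quarter turn, about 0.15 rad of play; its foot then stands on the socket's floor.
- key_stand: Fixed wooden block 70 x 70 x 36 mm, left or right of the clamp; origin at the centre of its underside. Its upright square hole, 12 mm wide and 26 deep, holds the key (foot 10 mm above the worktop, axes parallel to the stand's).
- offcut_1: Loose pine block 45 x 120 x 45 mm lying on the clamp's plate between jaw and fence, long side along the fence. Origin at the centre of its underside.
- press_plate: Sprung rubber-faced plate on the clamp's jaw, 70 mm wide (its origin lies under the lever's pivot at the start). It moves 20 mm per rad of the lever towards the fence, meets the wood block near the third click and presses it with about 8 N at the fourth.
- tape_masking: Roll of masking tape, 72 mm across, 24 mm high, loose; a bystander. Origin at the centre of its underside.
- marker_orange: Orange felt pen, 134 mm long, loose; a bystander. Origin at the centre of its underside.
- screwdriver_red: Red screwdriver, 214 mm long, loose; a bystander. Origin at the centre of its underside.

How it is judged:
On the way, in this order (a step that is already met when the one before it is completed fails the run):
1. the key stands fully in the lock's socket, the lever still at rest (distance between key and socket_floor below 0.005 m and angle between key's own z axis and vertical below 0.12 rad and value of joint lever_angle below 0.1 rad and value of joint lock below 1 rad), for 0.1 s.
2. the lock is turned fully open with the key in it, the lever still at rest (distance between key and socket_floor below 0.005 m and value of joint lock above 1.1 rad and value of joint lever_angle below 0.1 rad), for 0.1 s.
3. the lever stands at the fourth click, held by the fingers (value of joint lever_angle between 0.76 and 0.915 rad and contact force between the fingers and lever above 1 N), for 0.3 s.
At the end, for the whole second after the job is handed in: The fingers hold or push the lever with more than 1 N and keep the lever still at the fourth click (0.838 rad, between 0.76 and 0.915), the press plate bears on the wood block with more than 2 N, the lock is open (over 1.1 rad) and the key, let go, stands within 6 mm of the socket's floor (all of step 3 and velocity of joint lever_angle between -0.1 and 0.1 rad/s and contact force between press_plate and offcut_1 above 2 N and value of joint lock above 1.1 rad and distance between key and socket_floor below 0.006 m and contact force between the fingers and key below 0.1 N); the arm keeps its last pose, push and grip.
It fails at once if the lever goes on to the fifth click (over 0.97 rad) (value of joint lever_angle above 0.97 rad).
It fails at once if the tape roll, the pen or the screwdriver is moved more than 30 mm (distance of any of tape_masking, marker_orange, screwdriver_red from where it was at the start of the episode above 0.03 m).
It also fails if it takes over 72 s, if anything falls off the work surface, if the arm or the gripper's body presses on something with over 40 N, if the wrist force passes 120 N, or if a joint passes its speed limit or range.

## Working session

There is one attempt and no reset: what is moved stays moved. The work goes in short steps, Python scripts to look and compute and a shell command to move; the robot and the scene stay as the last step left them, time stands still between calls to the robot, and variables do not carry over. Pictures are saved under pics/ and viewed, about 8 in all and at most 12, crops included, and the job is handed in when it is done.

```bash
ls; mkdir -p pics; cat > h.py <<'E'
import numpy as np, cv2
from scipy.spatial.transform import Rotation as R
from bench import r, viewer, nets
def cal(n):
    c=viewer.calibration(n); return np.array(c['mtx']),np.array(c['distortion']),np.array(c['world_to_cam'])
def cloud(n,d):
    K,D,T=cal(n); v,u=np.mgrid[0:400,0:640]
    p=cv2.undistortPoints(np.stack([u.ravel(),v.ravel()],1).astype(float)[:,None],K,D)[:,0]
    z=d.ravel(); c=np.stack([p[:,0]*z,-p[:,1]*z,-z],1)
    w=(c-T[:3,3])@T[:3,:3]; return w.reshape(400,640,3)
def proj(n,P):
    K,D,T=cal(n); P=np.atleast_2d(P); c=P@T[:3,:3].T+T[:3,3]
    c=c*[1,-1,-1]; return cv2.projectPoints(c,np.zeros(3),np.zeros(3),K,D)[0][:,0]
def st():
    o=r.get_obs(); print('t',round(o['clock'],2),'tcp',np.round(o['tcp_pos'],4),'F',np.round(o['contact_force'],1),'M',np.round(o['moment'],2),'w',round(o['grip_width'],4))
    print(np.round(R.from_rotvec(o['orientation']).as_matrix(),3).tolist(), np.round(o['joints'],2)); return o
E
python3 - <<'E'
from h import *
st()
for n in('top','side'):
    im,d=viewer.grab_frame(n); cv2.imwrite(f'pics/{n}0.png',im[...,::-1]); np.save(f'pics/{n}0.npy',d)
    for k in('clamp','lever','knob_mid','socket','key','key_stand','offcut_1','tape_masking','marker_orange','screwdriver_red'):
        print(n,k,[(round(q['score'],2),np.round(q['location'],3).tolist()) for q in nets.look_for(k,n)][:3])
st()
E
```

```text
pics
t 0.0 tcp [ 0.1648 -0.654   0.2303] F [-0.5 -0.   0.1] M [0.01 0.01 0.02] w 0.0853
[[-0.001, 0.244, -0.97], [0.002, -0.97, -0.244], [-1.0, -0.002, 0.0]] [ 1.22  0.48  0.02  1.56 -0.01  1.11 -0.08]
top clamp [(0.68, [0.654, -0.096, 0.014]), (0.3, [0.536, 0.29, 0.023])]
top lever [(0.67, [0.615, -0.076, 0.027])]
top knob_mid [(0.59, [0.61, -0.075, 0.029]), (0.47, [0.355, 0.201, 0.009])]
top socket [(0.53, [0.612, -0.152, 0.045])]
top key [(0.72, [0.734, -0.099, 0.057]), (0.58, [0.57, -0.294, 0.073])]
top key_stand [(0.78, [0.563, -0.289, 0.036]), (0.52, [0.535, 0.291, 0.021])]
top offcut_1 [(0.61, [0.74, -0.099, 0.058])]
top tape_masking [(0.87, [0.538, 0.29, 0.022])]
top marker_orange [(0.65, [0.355, 0.203, 0.009])]
top screwdriver_red [(0.75, [0.688, -0.359, 0.022])]
side clamp [(0.59, [0.595, -0.054, 0.034])]
side lever [(0.71, [0.597, -0.053, 0.032])]
side knob_mid []
side socket [(0.62, [0.621, -0.142, 0.04]), (0.27, [0.596, -0.054, 0.035])]
side key [(0.71, [0.566, -0.282, 0.063]), (0.48, [0.62, -0.144, 0.042])]
side key_stand [(0.92, [0.564, -0.267, 0.028])]
side offcut_1 [(0.59, [0.738, -0.072, 0.053])]
side tape_masking [(0.88, [0.536, 0.298, 0.021])]
side marker_orange [(0.53, [0.616, -0.146, 0.041])]
side screwdriver_red [(0.61, [0.684, -0.342, 0.016])]
t 1.1 tcp [ 0.1649 -0.6546  0.2313] F [ 0.4 -0.4  0.4] M [ 0.01 -0.01  0.02] w 0.085
[[0.0, 0.244, -0.97], [-0.0, -0.97, -0.244], [-1.0, 0.0, -0.0]] [ 1.22  0.48  0.02  1.56 -0.01  1.11 -0.08]
```

View top.

View pics/top0.png

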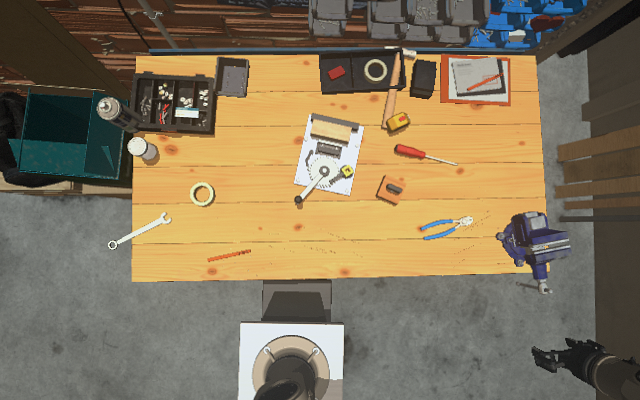

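View pics/side0.png

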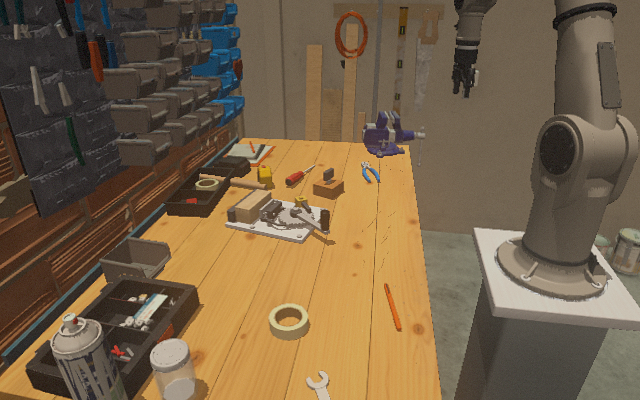

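```bash
python3 - <<'E'
from h import *
def rect(P):
    (c,s,a)=cv2.minAreaRect((P[:,:2]*1000).astype(np.float32)); return np.round(c,1),np.round(s,1),round(a,1)
for n in('top','side'):
    d=np.load(f'pics/{n}0.npy'); w=cloud(n,d); x,y,z=w[...,0],w[...,1],w[...,2]
    B=lambda x0,x1,y0,y1,z0,z1: w[(d>0)&(x>x0)&(x<x1)&(y>y0)&(y<y1)&(z>z0)&(z<z1)]
    for nm,b in dict(stand=(.5,.63,-.36,-.23,.028,.043),key=(.5,.63,-.36,-.23,.065,.095),keyall=(.5,.63,-.36,-.23,.047,.095),knob=(.45,.6,-.1,.05,.075,.1),knoball=(.45,.6,-.1,.05,.05,.1),offc=(.66,.85,-.2,.02,.05,.066),plate=(.45,.85,-.25,.05,.008,.018)).items():
        P=B(*b); print(n,nm,len(P), np.round(P.mean(0)*1000,1) if len(P) else '', rect(P) if len(P)>3 else '')
    P=B(.45,.85,.0,.2,-.02,.02);print('table z',P[:,2].mean()*1000)
im=cv2.imread('pics/top0.png'); a=cv2.resize(im[105:215,280:420],None,fx=5,fy=5,interpolation=cv2.INTER_CUBIC); cv2.imwrite('pics/topc.png',a)
E
```

```text
top stand 432 [ 569.  -294.3   35.5] (array([ 570.1, -296.7]), array([71.3, 70.9]), 67.7)
top key 83 [ 569.6 -294.8   75.1] (array([ 570.5, -296. ]), array([46.1, 14.8]), 67.8)
top keyall 99 [ 569.  -294.    71.8] (array([ 569.3, -295.8]), array([46.2, 16. ]), 71.5)
top knob 50 [527.6 -10.2  87.6] (array([527.5,  -9. ]), array([20.8, 20.5]), 1.4)
top knoball 51 [527.6  -9.9  87.3] (array([527.5,  -8.9]), array([20.8, 20.7]), 1.3)
top offc 598 [ 742.5 -103.5   56.6] (array([ 749.2, -103.3]), array([122.7,  61.6]), 80.2)
top plate 1825 [ 659.8 -104.1   12. ] (array([ 675.5, -102.2]), array([180.1, 224. ]), 79.4)
table z -1.1153155540698767
side stand 219 [ 568.2 -284.1   32.9] (array([ 571. , -292.7]), array([76.4, 73.9]), 67.9)
side key 54 [ 569.2 -287.7   72. ] (array([ 569.6, -291.7]), array([45.6, 14.7]), 65.2)
side keyall 110 [ 569.1 -286.2   64.2] (array([ 569.8, -291.3]), array([46.8, 14.7]), 65.4)
side knob 68 [527.5  -1.6  82.9] (array([527.9,  -4.2]), array([21.8, 18. ]), 7.4)
side knoball 149 [ 5.275e+02 -4.000e-01  7.220e+01] (array([527.8,  -3.9]), array([21.8, 18.7]), 7.4)
side offc 372 [742.9 -95.1  54.1] (array([ 743.3, -100.8]), array([125.1,  48.3]), 79.3)
side plate 1051 [659.9 -59.2  10.5] (array([ 667.8, -137.3]), array([262.8, 222.5]), 79.7)
table z -3.255096279963636
```

View pics/topc.png

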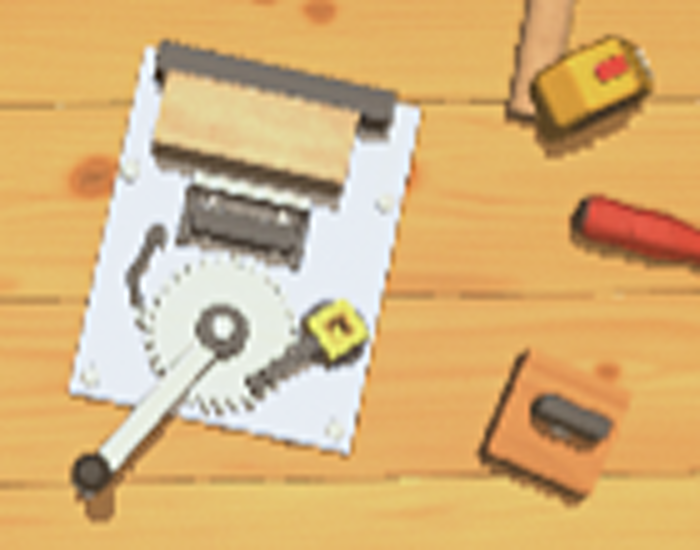

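```bash
python3 - <<'E'
from h import *
c=np.array([619.9,-86.7]);a=np.radians(-10.6);M=np.array([[np.cos(a),-np.sin(a)],[np.sin(a),np.cos(a)]])
print('socket pred',c+M@[16,-69],'knob',c+M@[-105,58])
for n in('top','side'):
    im=cv2.imread(f'pics/{n}0.png'); d=np.load(f'pics/{n}0.npy'); w=cloud(n,d)*1000; hsv=cv2.cvtColor(im,cv2.COLOR_BGR2HSV)
    near=np.hypot(w[...,0]-623,w[...,1]+157)<32
    m=near&(d>0)&(w[...,2]>36)&(w[...,2]<50)
    yl=m&(hsv[...,0]>20)&(hsv[...,0]<35)&(hsv[...,1]>120)
    for k in(m,yl):
        P=w[k]; print(n,len(P),P.mean(0).round(1),[np.round(q,1) for q in cv2.minAreaRect(P[:,:2].astype(np.float32))])
    # stand / key corner reprojection check: fence top and offcut
    P=w[(w[...,2]>40)&(w[...,2]<50)&(w[...,0]>740)&(w[...,0]<800)&(abs(w[...,1]+110)<90)]
    print('fence',len(P),[np.round(q,1) for q in cv2.minAreaRect(P[:,:2].astype(np.float32))])
print('fence pred',c+M@[157,0])
E
```

```text
socket pred [ 622.93432239 -157.4657607 ] knob [527.36096667 -10.37485793]
top 92 [ 620.4 -153.5   42.5] [array([ 618.4, -150. ]), array([27.6, 45.4]), np.float64(32.5)]
top 61 [ 622.9 -156.7   43.4] [array([ 622.7, -156.7]), array([26.9, 26.9]), np.float64(36.1)]
fence 280 [array([ 775.5, -115.7]), array([149.7,  20.1]), np.float64(78.9)]
side 70 [ 621.2 -151.1   39.6] [array([ 620.2, -150.9]), array([28.4, 37.7]), np.float64(46.7)]
side 31 [ 622.9 -154.5   40.8] [array([ 623.8, -154.3]), array([28.4, 27.8]), np.float64(46.7)]
fence 124 [array([ 779.6, -106.4]), array([ 54.7, 151.1]), np.float64(9.4)]
fence pred [ 774.22084982 -115.58036205]
```

```bash
python3 -m pendant '[50,0,-20.7,-40,0, 50,0,-20.7,-40,0, 50,0,-20.7,-40,0, 50,0,-20.7,-40,0, 50,0,-20.7,-40,0, 50,0,-20.7,-40,0, 50,0,-20.7,-40,0, 50,0,-20.7,-40,0, 50,0,-20.7,-40,0, 50,0,-20.7,-40,0, 50,0,-20.7,-40,0, 50,0,-20.7,-40,0, 50,0,0,0,-0.156, 50,0,0,0,-0.156, 50,0,0,0,-0.156, 50,0,0,0,-0.156, 50,0,0,0,-0.156, 50,0,0,0,-0.156]' 60; python3 -c "
from h import *
o=st();m=R.from_rotvec(o['orientation']).as_matrix();print(np.degrees(np.arctan2(m[1,1],m[0,1])));print(m.T@(np.array([.5703,-.2963,.15])-o['tcp_pos'])*1000)"
```

```text
clock: 3.35
tcp_pos: [0.5697, -0.2965, 0.2313]
orientation: [1.485, 1.003, -1.485]
contact_force: [-0.8, -0.5, -0.3]
grip_width: 0.0502
t 3.35 tcp [ 0.5697 -0.2965  0.2313] F [-0.8 -0.5 -0.3] M [-0.04  0.    0.06] w 0.0502
[[0.0, 0.928, -0.374], [-0.0, -0.374, -0.928], [-1.0, 0.0, 0.0]] [ 0.63  0.45 -0.34  1.62  0.16  1.1  -0.13]
-21.945691100054784
[81.34284034  0.48680537 -0.47235873]
```

```bash
python3 -m pendant '[50,40,0.4,0,0, 50,40,0,0,0, 50,40,0,0,0, 50,40,0,0,0, 50,20,0,0,0, 50,0,0,0,0, 10,0,0,0,0, 10,0,0,0,0, 10,0,0,0,0, 10,0,0,0,0, 10,0,0,0,0]' 60; python3 -c "
from h import *
st()"
```

```text
clock: 4.72
tcp_pos: [0.5707, -0.2969, 0.0531]
orientation: [1.489, 0.998, -1.488]
contact_force: [-1.7, 1.2, 5.2]
grip_width: 0.0128
t 4.72 tcp [ 0.5707 -0.2969  0.0531] F [-1.7  1.2  5.2] M [ 0.23  0.45 -0.02] w 0.0128
[[0.002, 0.926, -0.378], [-0.001, -0.378, -0.926], [-1.0, 0.002, 0.0]] [ 0.6   0.65 -0.3   1.75  0.25  0.78 -0.21]
```

```bash
python3 -m pendant '[10,-5,0,0,0, 10,-15,0,0,0, 10,-20,0,0,0, 10,-20,0,0,0, 10,0,0,0,0]' 60; python3 - <<'E'
from h import *
o=st()
for n in('top','side'):
    im,d=viewer.grab_frame(n); cv2.imwrite(f'pics/{n}1.png',im[...,::-1]); np.save(f'pics/{n}1.npy',d)
    print(n,proj(n,o['tcp_pos']))
im=cv2.imread('pics/side1.png'); u,v=proj('side',o['tcp_pos'])[0].astype(int); cv2.imwrite('pics/side1c.png',cv2.resize(im[v-60:v+60,u-70:u+70],None,fx=5,fy=5,interpolation=cv2.INTER_CUBIC))
E
```

```text
clock: 5.35
tcp_pos: [0.5717, -0.2972, 0.1142]
orientation: [1.49, 0.996, -1.486]
contact_force: [-0.5, 0.2, -0.4]
grip_width: 0.0132
t 5.35 tcp [ 0.5717 -0.2972  0.1142] F [-0.5  0.2 -0.4] M [ 0.04 -0.08  0.03] w 0.0132
[[0.004, 0.926, -0.378], [-0.002, -0.378, -0.926], [-1.0, 0.005, 0.0]] [ 0.61  0.57 -0.32  1.72  0.22  0.89 -0.18]
top [[398.4081767  186.23406278]]
side [[327.91284382 156.97048659]]
```

View pics/side1c.png

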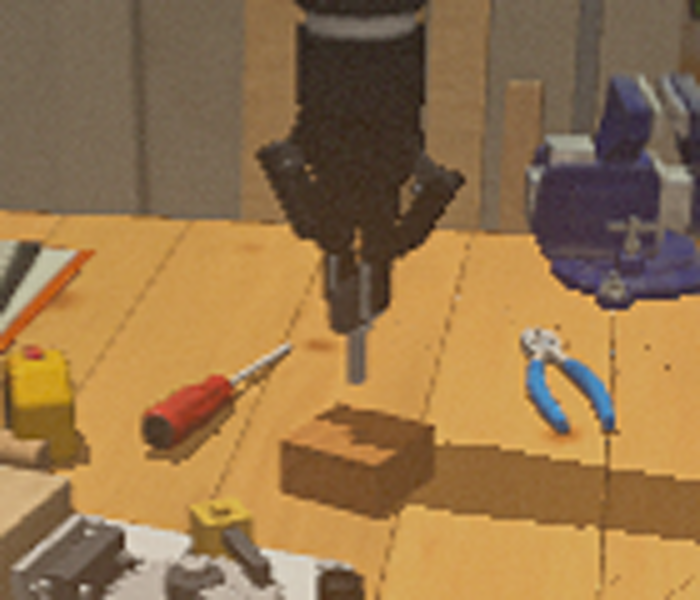

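```bash
python3 -m pendant '[10,0,-1,-29.8,0, 10,0,-1,-29.8,0, 10,0,-1,-29.8,0, 10,0,-1,-29.8,0, 10,0,-1,-29.8,0, 10,0,0,0,0.146, 10,0,0,0,0.146, 10,0,0,0,0.146, 10,0,0,0,0.146, 10,0,0,0,0]' 60; python3 - <<'E'
from h import *
o=st(); t=o['tcp_pos']; m=R.from_rotvec(o['orientation']).as_matrix();print(np.degrees(np.arctan2(m[1,1],m[0,1])))
print('to target',m.T@(np.array([.6232,-.1575,t[2]])-t)*1000)
for n in('top','side'):
    im,d=viewer.grab_frame(n); cv2.imwrite(f'pics/{n}2.png',im[...,::-1]); np.save(f'pics/{n}2.npy',d)
    w=cloud(n,d)*1000
    P=w[(d>0)&(np.hypot(w[...,0]-t[0]*1e3,w[...,1]-t[1]*1e3)<16)&(w[...,2]>66)&(w[...,2]<98)]
    if len(P): print(n,len(P),P.mean(0).round(1),P.min(0).round(1),P.max(0).round(1))
u,v=proj('side',t-[0,0,.04])[0].astype(int); im=cv2.imread('pics/side2.png')
cv2.imwrite('pics/side2c.png',cv2.resize(im[v-45:v+45,u-55:u+55],None,fx=6,fy=6,interpolation=cv2.INTER_CUBIC))
print(u,v,proj('side',[[.6228,-.157,.044],[*t[:2],.071],[*t[:2],.105]]))
E
```

```text
clock: 6.7
tcp_pos: [0.6212, -0.1565, 0.1103]
orientation: [1.877, 0.582, -1.881]
contact_force: [-0.5, -0.4, -0.9]
grip_width: 0.013
t 6.7 tcp [ 0.6212 -0.1565  0.1103] F [-0.5 -0.4 -0.9] M [ 0.    0.01 -0.03] w 0.013
[[-0.002, 0.565, -0.825], [-0.0, -0.825, -0.565], [-1.0, -0.001, 0.002]] [ 0.29  0.56 -0.19  1.73  0.13  0.87 -0.93]
-55.59933576659652
to target [-0.00367091  1.96652454 -1.12370779]
side 40 [ 621.7 -150.    81.3] [ 617.3 -154.9   67.4] [ 626.7 -145.3   96.2]
301 188 [[301.03489293 196.61736434]
 [301.33584162 187.97726859]
 [301.04366038 176.67113532]]
```

View pics/side2c.png

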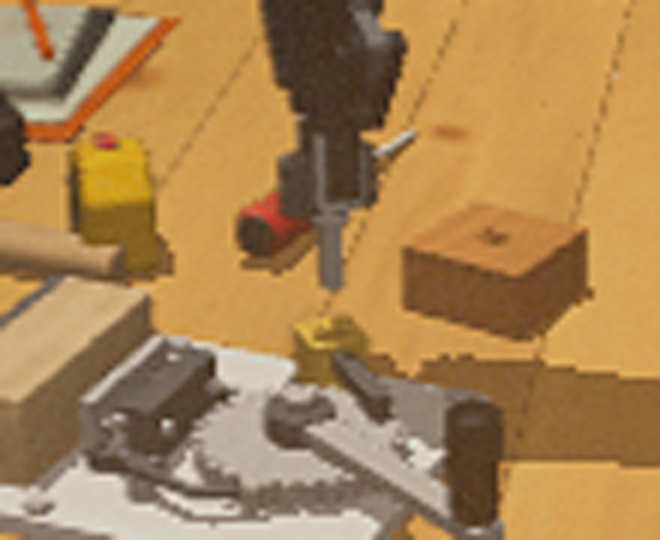

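```bash
python3 -m pendant '[10,0,1.8,-1,0, 10,10,0,0,0, 10,8,0,0,0, 10,0,0,0,0]' 60;python3 -m pendant '[10,3,0,0,0, 10,3,0,0,0, 10,3,0,0,0, 10,0,0,0,0]' 60; python3 -c "
from h import *
st()"
```

```text
clock: 7.3
tcp_pos: [0.6227, -0.1576, 0.092]
orientation: [1.878, 0.582, -1.882]
contact_force: [-0.2, 0.2, -0.5]
grip_width: 0.0128
clock: 7.8
tcp_pos: [0.6233, -0.1578, 0.084]
orientation: [1.879, 0.58, -1.881]
contact_force: [-1.0, -0.4, -0.2]
grip_width: 0.0129
t 7.8 tcp [ 0.6233 -0.1578  0.084 ] F [-1.  -0.4 -0.2] M [-0.06  0.07  0.06] w 0.0129
[[-0.001, 0.564, -0.826], [-0.0, -0.826, -0.564], [-1.0, -0.0, 0.001]] [ 0.29  0.59 -0.19  1.74  0.14  0.82 -0.94]
```

```bash
python3 -m pendant '[10,3,0,0,0, 10,3,0,0,0, 10,0,0,0,0]' 60;python3 -m pendant '[10,3,0,0,0, 10,3,0,0,0, 10,3,0,0,0, 10,0,0,0,0]' 60; python3 -c "
from h import *
st()"
```

```text
clock: 8.18
tcp_pos: [0.6233, -0.1578, 0.0778]
orientation: [1.879, 0.581, -1.881]
contact_force: [-1.2, 0.8, -2.0]
grip_width: 0.013
clock: 8.68
tcp_pos: [0.6233, -0.1576, 0.0687]
orientation: [1.879, 0.581, -1.881]
contact_force: [-1.8, -1.7, -1.8]
grip_width: 0.0125
t 8.68 tcp [ 0.6233 -0.1576  0.0687] F [-1.8 -1.7 -1.8] M [-0.09  0.44  0.  ] w 0.0125
[[-0.001, 0.564, -0.826], [0.0, -0.826, -0.564], [-1.0, -0.001, 0.001]] [ 0.28  0.61 -0.18  1.75  0.15  0.8  -0.94]
```

```bash
python3 -m pendant '[10,3,0,0,0, 10,3,0,0,0, 10,0,0,0,0]' 60;python3 -m pendant '[10,2,0,0,0, 10,2,0,0,0, 10,0,0,0,0]' 60; python3 -c "
from h import *
st()"
```

```text
clock: 9.05
tcp_pos: [0.6233, -0.1576, 0.0628]
orientation: [1.879, 0.581, -1.881]
contact_force: [-2.0, 0.7, -1.1]
grip_width: 0.0127
clock: 9.43
tcp_pos: [0.6236, -0.1576, 0.0609]
orientation: [1.88, 0.58, -1.88]
contact_force: [-9.5, 0.7, 14.1]
grip_width: 0.0131
t 9.43 tcp [ 0.6236 -0.1576  0.0609] F [-9.5  0.7 14.1] M [ 0.34  2.27 -0.03] w 0.0131
[[-0.0, 0.563, -0.826], [-0.0, -0.826, -0.563], [-1.0, 0.0, 0.0]] [ 0.28  0.62 -0.18  1.75  0.15  0.78 -0.95]
```

```bash
python3 -m pendant '[10,-0.5,0,0,-0.15, 10,0,0,0,-0.15, 10,0,0,0,-0.15, 10,0,0,0,-0.15, 10,0,0,0,0]' 60;python3 -c "
from h import *
o=st();m=R.from_rotvec(o['orientation']).as_matrix();print(np.degrees(np.arctan2(m[1,1],m[0,1])))"
```

```text
clock: 10.05
tcp_pos: [0.6236, -0.1577, 0.061]
orientation: [1.477, 1.01, -1.477]
contact_force: [-7.6, 1.3, 10.8]
grip_width: 0.0129
t 10.05 tcp [ 0.6236 -0.1577  0.061 ] F [-7.6  1.3 10.8] M [ 0.28  1.91 -0.04] w 0.0129
[[-0.0, 0.932, -0.363], [0.0, -0.363, -0.932], [-1.0, -0.0, -0.0]] [ 0.39  0.64 -0.33  1.74  0.27  0.81 -0.44]
-21.255172735686628
```

```bash
python3 -m pendant '[10,0,0,0,-0.15, 10,0,0,0,-0.15, 10,0,0,0,-0.15, 10,0,0,0,-0.15, 10,0,0,0,-0.1, 10,0,0,0,0]' 60;python3 -c "
from h import *
st()"; python3 -m pendant '[10,0,0,0,-0.07, 10,0,0,0,-0.05, 10,0,0,0,0]' 60;python3 -c "
from h import *
o=st();m=R.from_rotvec(o['orientation']).as_matrix();print(np.degrees(np.arctan2(m[1,1],m[0,1])))"
```

```text
clock: 10.8
tcp_pos: [0.6244, -0.1573, 0.061]
orientation: [0.965, 1.346, -0.962]
contact_force: [-5.9, 0.9, 9.5]
grip_width: 0.0129
t 10.8 tcp [ 0.6244 -0.1573  0.061 ] F [-5.9  0.9  9.5] M [0.29 1.36 0.01] w 0.0129
[[0.002, 0.946, 0.323], [0.001, 0.323, -0.946], [-1.0, 0.002, -0.0]] [ 0.51  0.67 -0.5   1.73  0.41  0.84  0.15]
clock: 11.18
tcp_pos: [0.6245, -0.1571, 0.061]
orientation: [0.874, 1.387, -0.872]
contact_force: [-5.7, 1.4, 8.9]
grip_width: 0.0131
t 11.18 tcp [ 0.6245 -0.1571  0.061 ] F [-5.7  1.4  8.9] M [ 0.39  1.34 -0.06] w 0.0131
[[0.002, 0.901, 0.433], [0.001, 0.433, -0.901], [-1.0, 0.002, 0.0]] [ 0.53  0.68 -0.53  1.73  0.43  0.85  0.25]
25.68239336619359
```

```bash
python3 -m pendant '[10,0,0,0,-0.06, 10,0,0,0,-0.06, 10,0,0,0,0]' 60;python3 -c "
from h import *
o=st();m=R.from_rotvec(o['orientation']).as_matrix();print(np.degrees(np.arctan2(m[1,1],m[0,1])))"
```

```text
clock: 11.55
tcp_pos: [0.6246, -0.1569, 0.061]
orientation: [0.783, 1.425, -0.78]
contact_force: [-5.3, 1.9, 8.6]
grip_width: 0.0127
t 11.55 tcp [ 0.6246 -0.1569  0.061 ] F [-5.3  1.9  8.6] M [ 0.48  1.28 -0.12] w 0.0127
[[0.002, 0.843, 0.538], [0.001, 0.538, -0.843], [-1.0, 0.002, 0.0]] [ 0.55  0.68 -0.56  1.73  0.46  0.86  0.35]
32.552388401269525
```

```bash
python3 -m pendant '[10,0,0,0,-0.04, 10,0,0,0,0, 40,0,0,0,0, 40,0,0,0,0, 40,0,0,0,0, 40,-20,0,0,0, 40,-40,0,0,0, 40,-40,0,0,0, 40,0,0,-50,0, 40,0,0,-50,0, 40,0,0,0,0]' 60;python3 - <<'E'
from h import *
o=st();m=R.from_rotvec(o['orientation']).as_matrix();print(np.degrees(np.arctan2(m[1,1],m[0,1])))
for n in('top','side'):
    im,d=viewer.grab_frame(n); cv2.imwrite(f'pics/{n}3.png',im[...,::-1]); w=cloud(n,d)*1000
    k=(d>0)&(np.hypot(w[...,0]-623,w[...,1]+157)<30)
    for lo,hi in((62,92),(78,92)):
        P=w[k&(w[...,2]>lo)&(w[...,2]<hi)]
        if len(P)>5: print(n,len(P),P.mean(0).round(1),[np.round(q,1) for q in cv2.minAreaRect(P[:,:2].astype(np.float32))],P[:,2].max())
A=cv2.resize(cv2.imread('pics/top3.png')[120:215,280:380],(400,380),interpolation=cv2.INTER_CUBIC)
B=cv2.resize(cv2.imread('pics/side3.png')[165:260,220:320],(400,380),interpolation=cv2.INTER_CUBIC)
cv2.imwrite('pics/c3.png',np.hstack([A,B]))
E
```

```text
clock: 12.92
tcp_pos: [0.5652, -0.0714, 0.1617]
orientation: [0.746, 1.438, -0.745]
contact_force: [1.1, -0.7, -0.8]
grip_width: 0.0401
t 12.93 tcp [ 0.5652 -0.0714  0.1617] F [ 1.1 -0.7 -0.8] M [-0.05 -0.06 -0.05] w 0.0401
[[0.001, 0.817, 0.576], [0.0, 0.576, -0.817], [-1.0, 0.001, 0.0]] [ 0.54  0.47 -0.67  1.84  0.35  0.95  0.33]
35.204641759448855
side 80 [ 621.  -144.9   76.1] [array([ 622. , -150.7]), array([13.8, 43.6]), np.float64(26.3)] 86.65513981694029
side 39 [ 622.2 -148.8   82.3] [array([ 622.8, -151.7]), array([13.7, 40.8]), np.float64(24.5)] 86.65513981694029
```

View pics/c3.png

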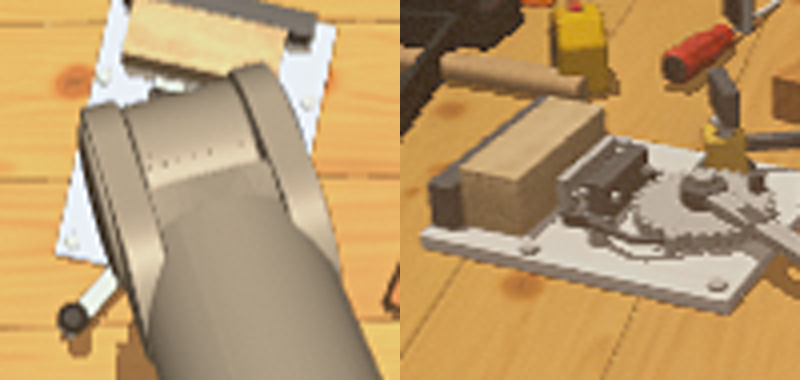

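```bash
python3 -m pendant '[60,0,2.3,-36,0, 60,0,2.3,-36.1,0, 60,0,0,0,-0.134, 60,0,0,0,-0.133, 60,0,0,0,0]' 60;python3 - <<'E'
from h import *
o=st();m=R.from_rotvec(o['orientation']).as_matrix();print(np.degrees(np.arctan2(m[1,1],m[0,1])))
print(m.T@(np.array([.5274,-.0098,.049])-o['tcp_pos'])*1000)
E
```

```text
clock: 13.65
tcp_pos: [0.5301, -0.0149, 0.1602]
orientation: [0.547, 1.5, -0.547]
contact_force: [-0.2, -0.8, 0.0]
grip_width: 0.0603
t 13.65 tcp [ 0.5301 -0.0149  0.1602] F [-0.2 -0.8  0. ] M [ 0.01 -0.02  0.02] w 0.0603
[[0.001, 0.643, 0.765], [0.0, 0.765, -0.643], [-1.0, 0.001, 0.0]] [ 0.52  0.43 -0.76  1.93  0.36  0.92  0.46]
49.950713993029616
[111.16591092   2.09883861  -5.37272821]
```

```bash
python3 -m pendant '[60,0,2.1,-5.4,0, 60,37,0,0,0, 60,37,0,0,0, 60,37,0,0,0, 60,0,0,0,0, 60,0,0,0,0]' 60;python3 - <<'E'
from h import *
o=st();m=R.from_rotvec(o['orientation']).as_matrix()
print(m.T@(np.array([.5274,-.0098,.049])-o['tcp_pos'])*1000)
E
python3 -m pendant '[15,0,0,0,0, 15,0,0,0,0, 15,0,0,0,0, 15,0,0,0,0, 15,0,0,0,0]' 60;python3 -c "
from h import *
st()"
```

```text
clock: 14.4
tcp_pos: [0.5272, -0.0083, 0.05]
orientation: [0.545, 1.5, -0.544]
contact_force: [0.7, 0.3, -0.3]
grip_width: 0.0604
t 14.4 tcp [ 0.5272 -0.0083  0.05  ] F [ 0.7  0.3 -0.3] M [-0.02  0.01 -0.05] w 0.0604
[[0.001, 0.641, 0.767], [0.0, 0.767, -0.641], [-1.0, 0.001, 0.001]] [ 0.41  0.58 -0.66  2.01  0.53  0.72  0.31]
[ 0.97944031 -0.96265934  1.11857832]
clock: 15.02
tcp_pos: [0.5275, -0.0083, 0.0501]
orientation: [0.545, 1.499, -0.544]
contact_force: [-0.9, 1.2, 7.1]
grip_width: 0.0217
t 15.03 tcp [ 0.5275 -0.0083  0.0501] F [-0.9  1.2  7.1] M [ 0.17  0.13 -0.07] w 0.0217
[[0.003, 0.641, 0.767], [0.0, 0.767, -0.641], [-1.0, 0.002, 0.002]] [ 0.42  0.58 -0.66  2.01  0.53  0.72  0.31]
```

```bash
cat >> h.py <<'E'
def lev():
    o=st(); t=np.array(o['tcp_pos'][:2])*1000-[619.9,-86.7]; m=R.from_rotvec(o['orientation']).as_matrix()
    a=np.arctan2(t[1],t[0])%(2*np.pi); print('angle',round(a-np.radians(139.7),3),'rad',np.hypot(*t).round(1),'F tangential',round(float(np.dot(o['contact_force'][:2],[np.sin(a),-np.cos(a)])),1),'tool-tangent deg',np.degrees(np.arctan2(m[1,1],m[0,1]))-np.degrees(a)+90)
E
python3 -m pendant '[15,0,-8.4,0.3,-0.07, 15,0,-8.4,0.3,-0.07, 15,0,-8.4,0.3,-0.07, 15,0,0,0,0]' 60; python3 -c "
from h import *
lev()"
```

```text
clock: 15.52
tcp_pos: [0.5137, -0.0289, 0.0501]
orientation: [0.383, 1.534, -0.379]
contact_force: [1.0, 2.9, 6.3]
grip_width: 0.0214
t 15.53 tcp [ 0.5137 -0.0289  0.0501] F [1.  2.9 6.3] M [ 0.46 -0.06 -0.22] w 0.0214
[[0.003, 0.467, 0.884], [0.001, 0.884, -0.467], [-1.0, 0.003, 0.002]] [ 0.5   0.57 -0.71  2.04  0.56  0.72  0.52]
angle 0.205 rad 120.9 F tangential 3.1 tool-tangent deg 0.7242294574142818
```

```bash
python3 -m pendant '[15,0,-8.4,0.3,-0.07, 15,0,-8.4,0.3,-0.07, 15,0,-8.4,0.3,-0.07, 15,0,-8.4,0.3,-0.07, 15,0,-8.4,0.3,-0.07, 15,0,0,0,0]' 60; python3 -c "
from h import *
lev()"
python3 -m pendant '[15,0,-8.4,0.3,-0.07, 15,0,0,0,0]' 60; python3 -c "
from h import *
lev()"
```

```text
clock: 16.27
tcp_pos: [0.501, -0.0689, 0.05]
orientation: [0.108, 1.565, -0.106]
contact_force: [0.1, 2.8, 5.9]
grip_width: 0.0214
t 16.27 tcp [ 0.501  -0.0689  0.05  ] F [0.1 2.8 5.9] M [ 0.61 -0.02 -0.32] w 0.0214
[[0.003, 0.136, 0.991], [0.001, 0.991, -0.136], [-1.0, 0.002, 0.003]] [ 0.64  0.59 -0.79  2.06  0.62  0.74  0.89]
angle 0.555 rad 120.2 F tangential 2.8 tool-tangent deg 0.696860105293041
clock: 16.52
tcp_pos: [0.5002, -0.0769, 0.05]
orientation: [0.053, 1.567, -0.051]
contact_force: [-0.1, 4.3, 5.5]
grip_width: 0.0216
t 16.52 tcp [ 0.5002 -0.0769  0.05  ] F [-0.1  4.3  5.5] M [ 0.69 -0.06 -0.44] w 0.0216
[[0.003, 0.066, 0.998], [0.002, 0.998, -0.066], [-1.0, 0.002, 0.003]] [ 0.67  0.6  -0.81  2.06  0.64  0.75  0.97]
angle 0.621 rad 120.1 F tangential 4.3 tool-tangent deg 0.9063550155727853
```

```bash
L(){ python3 -c "
from h import *
lev()"|grep -E 'angle'; }
python3 -m pendant '[15,0,-4.2,0.1,-0.035, 15,0,0,0,0]' >/dev/null; L
python3 -m pendant '[15,0,-4.2,0.1,-0.035, 15,0,-4.2,0.1,-0.035, 15,0,0,0,0]' >/dev/null; L
python3 -m pendant '[15,0,-4.2,0.1,-0.035, 15,0,0,0,0]' >/dev/null; L
python3 -m pendant '[15,0,-3,0.1,-0.025, 15,0,0,0,0]' >/dev/null; L
python3 -m pendant '[15,0,-2,0,-0.015, 15,0,0,0,0]' >/dev/null; L
```

```text
angle 0.648 rad 120.0 F tangential 5.6 tool-tangent deg 1.368479112839779
angle 0.723 rad 119.9 F tangential 4.2 tool-tangent deg 1.09580810000341
angle 0.759 rad 119.9 F tangential 4.5 tool-tangent deg 1.063484712734649
angle 0.784 rad 119.8 F tangential 3.6 tool-tangent deg 1.0448797835928048
angle 0.799 rad 119.8 F tangential 4.9 tool-tangent deg 1.0444455069865342
```

```bash
L(){ python3 -c "
from h import *
lev()"|grep -E 'angle'; }
for i in 1 ; do
python3 -m pendant '[15,0,-2,0,-0.017, 15,0,0,0,0]' >/dev/null; L
python3 -m pendant '[15,0,-2,0,-0.017, 15,0,0,0,0]' >/dev/null; L
python3 -m pendant '[15,0,-1.5,0,-0.012, 15,0,0,0,0, 15,0,0,0,0]' >/dev/null; L
done
```

```text
angle 0.816 rad 119.8 F tangential 4.5 tool-tangent deg 1.0384706280061096
angle 0.833 rad 119.7 F tangential 3.5 tool-tangent deg 1.0243330494682112
angle 0.841 rad 119.7 F tangential 5.7 tool-tangent deg 1.267846755465598
```

```bash
python3 - <<'E'
from h import *
for n in('top','side'):
    im,d=viewer.grab_frame(n); cv2.imwrite(f'pics/{n}4.png',im[...,::-1]); w=cloud(n,d)*1000
    k=(d>0)&(np.hypot(w[...,0]-623,w[...,1]+157)<26)&(w[...,2]>62)&(w[...,2]<92)
    if k.sum()>5: P=w[k]; print(n,len(P),[np.round(q,1) for q in cv2.minAreaRect(P[:,:2].astype(np.float32))],P[:,2].max())
    for nm in('tape_masking','marker_orange','screwdriver_red'): print(nm,[np.round(q['location'],3) for q in nets.look_for(nm,n)[:1]])
A=cv2.resize(cv2.imread('pics/top4.png')[120:215,280:380],(400,380),interpolation=cv2.INTER_CUBIC)
B=cv2.resize(cv2.imread('pics/side4.png')[165:260,220:340],(480,380),interpolation=cv2.INTER_CUBIC)[:,:400]
cv2.imwrite('pics/c4.png',np.hstack([A,B])); lev()
E
```

```text
top 85 [array([ 622.6, -157.2]), array([13.9, 46.2]), np.float64(29.1)] 90.83895548942982
tape_masking [array([0.538, 0.289, 0.025])]
marker_orange [array([ 0.614, -0.086,  0.028])]
screwdriver_red [array([ 0.688, -0.359,  0.022])]
side 74 [array([ 623.6, -152.5]), array([12.6, 44.2]), np.float64(27.1)] 84.32604519873233
tape_masking [array([0.539, 0.3  , 0.021])]
marker_orange [array([0.351, 0.215, 0.008])]
screwdriver_red [array([ 0.687, -0.343,  0.02 ])]
t 19.18 tcp [ 0.5013 -0.1031  0.05  ] F [-0.1  5.5  7.2] M [ 1.08  0.15 -0.64] w 0.0215
[[0.003, -0.159, 0.987], [0.002, 0.987, 0.159], [-1.0, 0.002, 0.003]] [ 0.75  0.63 -0.85  2.04  0.68  0.78  1.22]
angle 0.84 rad 119.7 F tangential 5.4 tool-tangent deg 1.2895842120108938
```

View pics/c4.png

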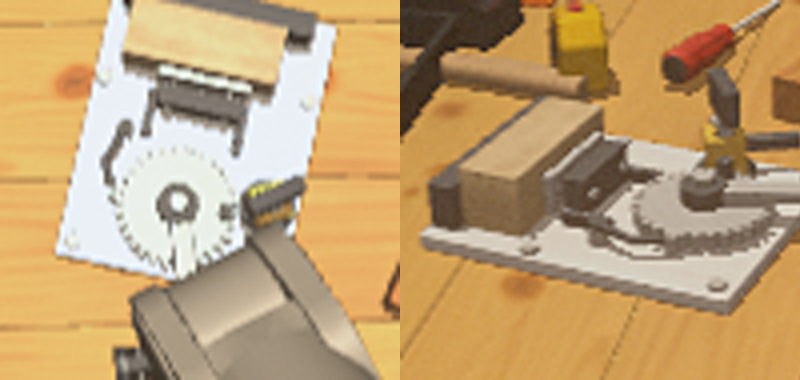

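```bash
python3 -m pendant '[15,0,0,0,0, 15,0,0,0,0, 15,0,0,0,0]'; python3 -c "
from h import *
lev(); print(r.hand_in())"
```

```text
clock: 19.55
tcp_pos: [0.5013, -0.1031, 0.0501]
orientation: [-0.124, 1.564, 0.127]
contact_force: [-0.4, 5.6, 8.6]
grip_width: 0.0215
t 19.55 tcp [ 0.5013 -0.1031  0.0501] F [-0.4  5.6  8.6] M [ 1.08  0.14 -0.64] w 0.0215
[[0.003, -0.159, 0.987], [0.002, 0.987, 0.159], [-1.0, 0.002, 0.003]] [ 0.75  0.63 -0.85  2.04  0.68  0.78  1.22]
angle 0.841 rad 119.7 F tangential 5.6 tool-tangent deg 1.2797590631130191
the job is handed in; nothing more can be done
None
```

I put the key in the lock, turned it anticlockwise to its stop and let go. I then swung the lever to the fourth click and handed the job in at 19.6 s, still gripping the knob. The hand-in gave no verdict.

- **Lever:** its angle worked out from the tool position was 0.841 rad (the notch is at 0.838). The push rose from 3.5 to 5.7 N there, which fits the fourth click, and the lever was steady at hand-in. The angle assumes my measured pivot position and the rest angle at the moment I gripped the knob.
- **Key and lock:** the tool stopped within 1 mm of the predicted height for a seated key. The key had turned about 82–85° in the pictures. With about 0.15 rad of play taken off, that puts the lock at about 1.27–1.33 rad. I could not read the lock angle directly. The resisting torque only rose to about 0.12 N m, and the handle slipped a little in the grip at the end, which fits the stop.
- **Clamp:** the last pictures show the press plate up against the wood block. I did not measure its force on the block.
- **Bystanders:** the tape and screwdriver are where they were, to within a few mm. For the pen, the top camera found something else in the last picture. The side camera put it within about 15 mm of the first top-camera position, and the arm never went near it.

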